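Make up two repair kits at the electronics bench

ROBOT

A 7-joint arm with a two-finger parallel gripper is mounted at the origin on the work surface. World frame = base frame: x ahead of the robot, y to its left, z up, the work surface at z = 0. Lengths are in m, angles in rad, forces in N, time in s.
With the tool pointing down it reaches from about 0.425 to 0.825 m from the base axis. Payload 3.6 kg.
Tool frame: the origin (TCP) lies where the fingers leave the gripper's body, on its centre line; the fingertips stand 73 mm ahead of it and the grasp point (between the pads) lies 54 mm ahead of it; x points along the fingers, y is the direction in which the jaws open and shut, and the axes are right-handed (so a half turn about x gives the same grasp; the last joint's range is limited). The gripper opens to 85 mm and grips with 20 to 120 N. Pads are 22 mm wide; open, the fingers measure 114 mm over their backs; the gripper's body (76 mm by 85 mm) begins 54 mm behind the grasp point. The pads swing forward as they close: fully open they stand 13 mm farther back than shut.
Start: joints at [1.216, 0.615, -0.013, 1.423, 0.008, 1.103, -0.04], TCP at [0.209, -0.615, 0.304] pointing down, gripper open.
Joint ranges: [-3.12, 3.12], [-0.3, 2.06], [-1.34, 1.32], [0.26, 2.42], [-1.36, 4.5], [0.01, 1.98], [-2.84, 2.84]. Speed limits (rad/s): [2.79, 2.79, 3.14, 3.14, 3.14, 3.14, 3.14].

INTERFACE

Orientations are given as a unit quaternion [x, y, z, w].
In Python, from station import arm, snapshot, camera_info, ticket gives the robot as it stands. Calls block until the motion is done:
- arm.movep(position, orientation): joint-space move of the TCP to a pose.
- arm.line_to(position, velocity=0.15, ori=None): straight line of the TCP; ori=None keeps the orientation; velocity is the mean speed in m/s.
- arm.move_j(angles): joint-space move.
- arm.move_gripper(opening, effort=None): opening from 0.0 (shut) to 1.0 (fully open); effort is the grip in N (None keeps the last); returns when the fingers have stopped.
- arm.pause(seconds).
- arm.ik(position, orientation): joint angles nearest the present ones, or None.
- snapshot(name): name is "scene" or "side" or "wrist"; returns the picture (420x560x3 uint8, blue, green, red); there is no depth.
- camera_info(name): a dict with "fx", "fy", "cx", "cy" (pixels), "R" (3x3) and "t" (3): a world point X has camera coordinates R X + t; the wrist camera has in their place "T_tool_cam" (4x4, takes a point from camera to tool coordinates, whose origin is the TCP and whose axes are the tool frame's). Camera axes: x right, y down, z forward; pixel columns grow to the right and rows downward; lengths in m; the calibration is good to about 2 mm. A picture is of the moment at which its call begins: read the wrist's pose just before it. camera_info takes no time and is no camera call.
A pose or a line that the arm cannot do raises arm.MotionError and nothing moves.
- ticket.finish_job(): hands the job in, once; it reports no verdict.
Readings, each from a call of its own:
- arm.read_time(): time.
- arm.read_joint_positions(): joint angles.
- arm.read_dq(): joint speeds.
- arm.read_effort(): joint torques, N m.
- arm.read_tool_pos(): TCP position.
- arm.read_eef_rot(): TCP orientation.
- arm.read_ft_force(): force on the tool from outside, world axes, zero at the start.
- arm.read_wrist_torque(): the same for the moment, N m.
- arm.read_opening(): opening from 0.0 (shut) to 1.0 (fully open).
Only numpy, scipy, OpenCV 4.12 (cv2) and the standard library are available. Lean on these libraries where they do the work, as an engineer would, in place of code of your own. Each camera call takes 0.05 s, during which the arm holds its last target.

TASK

Make up the two repair kits from the parts on the bench: the transformer and the tall capacitor go in the two-compartment tray, and the squat capacitor, the relay and the heat sink go in the three-compartment tray. Put one part in each compartment, in any order, standing upright and flat on the tray's floor. Leave the multimeter and the solder reel where they are.

Things in the scene. Friction and masses are not known exactly. Their poses are not given: they have to be found in the camera images.
- long_tray: Kit tray fixed to the bench, grey plastic, low and open, with THREE equal square compartments in a row along its x axis. Outside 202 mm (x) by 70 mm (y), walls and dividers 4 mm thick, rim 10 mm above the bench; each compartment is 62 by 62 mm inside, its floor 3 mm above the bench; their centres are at x = -66, 0 and +66 mm, y = 0. Origin: centre of its underside, on the bench; z up.
- short_tray: Kit tray fixed to the bench, grey plastic, low and open, with TWO equal square compartments in a row along its x axis. Outside 144 mm (x) by 74 mm (y), walls and divider 4 mm thick, rim 10 mm above the bench; each compartment is 66 by 66 mm inside, its floor 3 mm above the bench; their centres are at x = -35 and +35 mm, y = 0. Origin: centre of its underside, on the bench; z up.
- transformer_mid (a point): Small mains transformer, about 0.3 kg, 44 mm high: a dark steel core 46 mm long (x) and 24 mm thick (y), with a copper winding 28 mm wide (x) that bulges out to 40 mm in y. Grip it across its 46 mm length (x) on the flat core ends. Its z axis points up as it stands. Point: its centre, half-way up.
- tall_capacitor_mid (a point): Tall slim can capacitor standing upright: black cylinder 30 mm in diameter, 60 mm high, aluminium top. About 60 g. Its z axis points up as it stands. Point: its centre, half-way up.
- squat_capacitor_mid (a point): Squat wide can capacitor standing upright: black cylinder 44 mm in diameter, 42 mm high, aluminium top. About 80 g. Its z axis points up as it stands. Point: its centre, half-way up.
- relay_mid (a point): Plug-in relay: upright white box with a black foot, 36 mm (x) by 32 mm (y), 44 mm high, a small grey tab on top. About 70 g. Its z axis points up as it stands. Point: its centre, half-way up.
- heat_sink_mid (a point): Bare aluminium heat sink: six upright fins (each spanning 34 mm in y) on a central spine that runs along x; 40 mm (x) by 34 mm (y), 46 mm high, about 80 g. Grip it across its 40 mm length (x), on the flat outer fins. Its z axis points up as it stands. Point: its centre, half-way up.
- solder_reel_mid (a point): Reel of solder on its flat end among the parts, to be left alone: white flanges 52 mm in diameter, 42 mm high in all. Point: its centre, half-way up.
- meter_mid (a point): Yellow multimeter lying on its back, to be left alone: 150 mm (x) by 75 mm (y), 30 mm high. Point: its centre, half-way up.
Mind the look-alikes: they are no part of the job. Leave any purple look-alike of the part that bears relay_mid alone.

How it is judged:
By the outcome, as a careful person would: the job done as asked, in the order asked, and still so for the second after the job is handed in, with the robot touching nothing.
It also fails if it takes over 128 s, if anything falls off the work surface, if the arm or the gripper's body presses on something with over 40 N, if the wrist force passes 120 N, or if a joint passes its speed limit or range.

## Working session

There is one attempt and no reset: what is moved stays moved. The work goes in short steps, each a Python script; the robot and the scene stay as the last script left them, time stands still between calls to the robot, and variables do not carry over. Pictures are saved under pics/ and viewed, and the job is handed in when it is done.

```bash
ls; mkdir -p pics; python3 - <<'E'
from station import arm, snapshot, camera_info
import cv2
for n in ["scene","side","wrist"]:
    cv2.imwrite(f"pics/{n}0.png",snapshot(n)); print(n,camera_info(n))
print(arm.read_time(),arm.read_tool_pos(),arm.read_eef_rot())
E
```

```text
pics
scene {'fx': 498.20237722498445, 'fy': 498.20237722498445, 'cx': 278.8776403532641, 'cy': 198.05088134965877, 'R': array([[ 0.48229537,  0.87597405, -0.00778669],
       [ 0.74889708, -0.41690803, -0.51511246],
       [-0.45447149,  0.24260493, -0.85708723]]), 't': array([-0.25554816, -0.33330562,  1.35814631])}
side {'fx': 386.14365134487366, 'fy': 386.14365134487366, 'cx': 279.6049867911227, 'cy': 209.47431171320076, 'R': array([[-0.75675001, -0.65338925, -0.02029541],
       [-0.45874453,  0.55292008, -0.69558094],
       [ 0.46570685, -0.51707048, -0.71816102]]), 't': array([0.37434279, 0.24153911, 0.553395  ])}
wrist {'fx': 357.96519424316864, 'fy': 357.96519424316864, 'cx': 284.70003983303934, 'cy': 213.00142023889538, 'T_tool_cam': array([[-6.57894689e-04, -2.62705197e-01,  9.64875923e-01,
        -7.03935090e-02],
       [ 9.99999729e-01,  1.45795532e-04,  7.21539152e-04,
         2.63384229e-04],
       [-3.30226684e-04,  9.64876136e-01,  2.62705030e-01,
        -6.61997129e-02],
       [ 0.00000000e+00,  0.00000000e+00,  0.00000000e+00,
         1.00000000e+00]])}
0.15 [ 0.20914524 -0.61497123  0.30299481] [-0.69750958 -0.11609075  0.69774479 -0.11469759]
```

View pics/scene0.png

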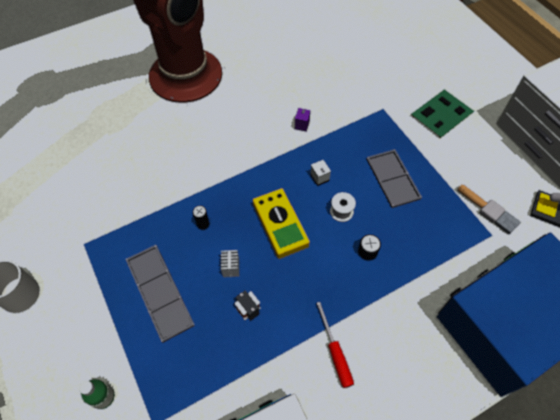

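View pics/side0.png

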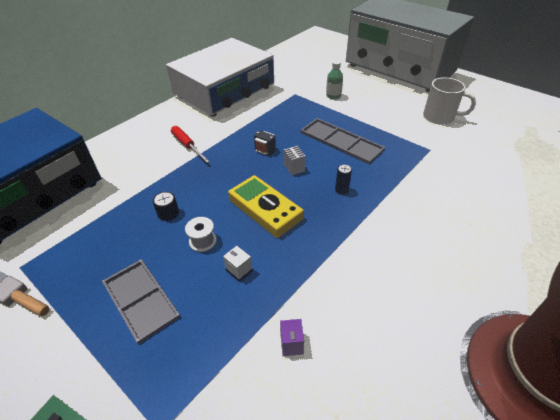

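View pics/wrist0.png

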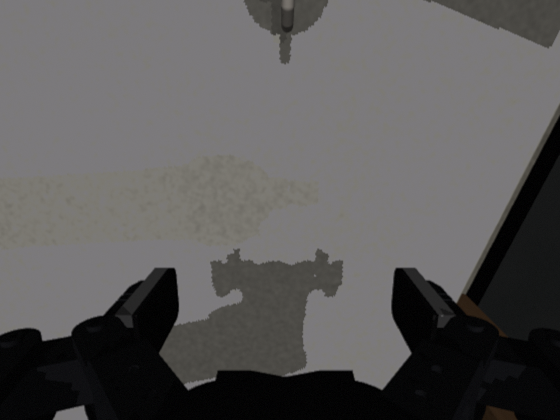

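Scene view: transformer (247,305), heat sink (230,263), tall capacitor (201,217), squat capacitor (370,247), white relay (320,171), purple look-alike (302,119), reel (343,206), meter (280,222), long tray (160,293), short tray (394,178). Relay candidates are the white box (320,171) and the purple box (302,119). I choose the white one. Next I'll check it in a close crop.

```bash
python3 - <<'E'
import cv2
a=cv2.imread("pics/scene0.png"); b=cv2.imread("pics/side0.png")
cv2.imwrite("pics/sc1.png",cv2.resize(a[130:350,110:310],None,fx=2.7,fy=2.7,interpolation=cv2.INTER_CUBIC))
cv2.imwrite("pics/sc2.png",cv2.resize(a[90:270,260:440],None,fx=3.3,fy=3.3,interpolation=cv2.INTER_CUBIC))
cv2.imwrite("pics/sd1.png",cv2.resize(b[110:360,90:390],None,fx=2.4,fy=2.4,interpolation=cv2.INTER_CUBIC))
E
```

```text
(no output)
```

View pics/sc1.png

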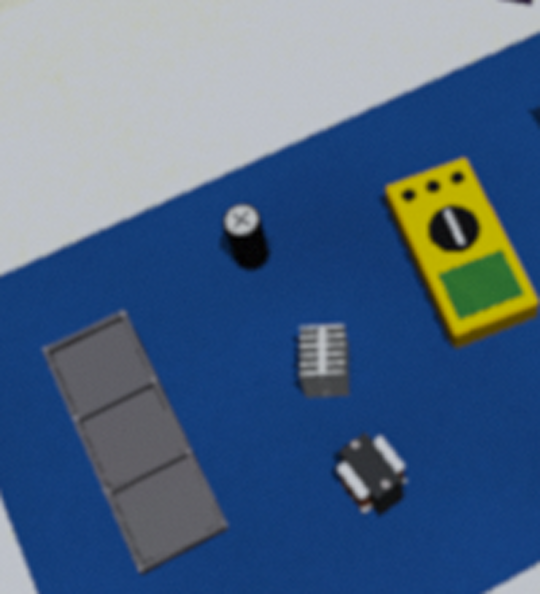

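View pics/sc2.png

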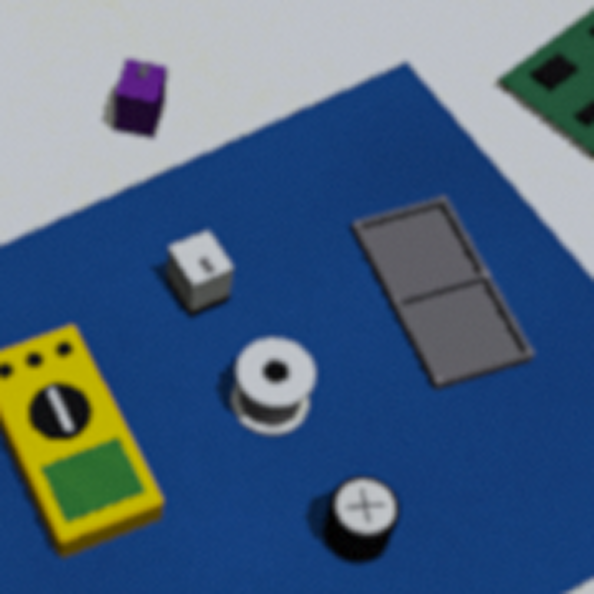

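View pics/sd1.png

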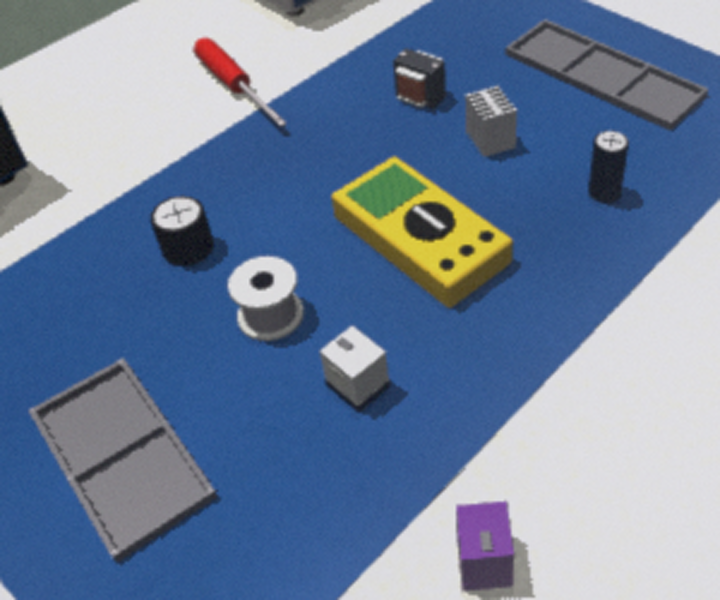

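Close crop: the relay is the white box with the grey tab and black foot, top at scene ≈(320,166). Purple is rejected. Next I'll cast rays from the pixels and cross-check the two views.

```bash
cat > h.py <<'E'
import numpy as np, cv2
from station import arm, snapshot, camera_info, ticket
def ray(n,uv):
    c=camera_info(n); R=np.array(c["R"]); t=np.array(c["t"])
    d=R.T@np.array([(uv[0]-c["cx"])/c["fx"],(uv[1]-c["cy"])/c["fy"],1]); return -R.T@t,d
def onz(n,uv,z):
    o,d=ray(n,uv); return o+d*(z-o[2])/d[2]
def tri(a,b):
    (o1,d1),(o2,d2)=ray("scene",a),ray("side",b)
    A=np.c_[d1,-d2]; s=np.linalg.lstsq(A,o2-o1,rcond=None)[0]
    p,q=o1+s[0]*d1,o2+s[1]*d2; return (p+q)/2,np.linalg.norm(p-q)
E
python3 - <<'E'
from h import *
np.set_printoptions(precision=4,suppress=True)
f=lambda p,s,o:((np.array(p)+.5)/s-.5+np.array(o))
A=lambda *p:f(p,2.7,(110,130)); B=lambda *p:f(p,3.3,(260,90)); S=lambda *p:f(p,2.4,(90,110))
for n,a,b,z in [("tall",A(242,220),S(611,141),.06),("sink",A(323,350),S(491,105),.046),("trans",A(371,472),S(419,65),.044),("squat",B(364,506),S(179,213),.042),("relay",B(201,256),S(353,353),.044),("reel",B(276,372),S(263,281),.042)]:
    print(n,*tri(a,b),onz("scene",a,z)[:2],onz("side",b,z)[:2])
for nm,cs,k in [("long",[A(45,348),A(125,312),A(227,524),A(144,571)],"scene"),("short",[B(353,224),B(445,198),B(533,353),B(437,385)],"scene"),("long",[S(508,47),S(545,22),S(706,90),S(672,124)],"side"),("short",[S(30,411),S(122,361),S(214,493),S(118,556)],"side"),("relay",[B(167,246),B(207,231),B(234,266),B(196,282)],"scene"),("sink",[A(299,326),A(345,324),A(347,375),A(300,377)],"scene")]:
    z={"long":.01,"short":.01,"relay":.044,"sink":.046}[nm]
    P=np.array([onz(k,c,z)[:2] for c in cs]); E=np.roll(P,-1,0)-P
    print(nm,k,P.mean(0),np.linalg.norm(E,axis=1),np.degrees(np.arctan2(E[:,1],E[:,0])))
E
```

```text
tall [ 0.4431 -0.1461  0.0602] 0.0012173854823251437 [ 0.4424 -0.1464] [ 0.4434 -0.1456]
sink [ 0.5678 -0.1369  0.0431] 0.0011641383695044725 [ 0.5687 -0.1376] [ 0.5657 -0.1333]
trans [ 0.6692 -0.148   0.0361] 0.00047279616424137787 [ 0.6717 -0.149 ] [ 0.6615 -0.1398]
squat [0.677  0.1381 0.042 ] 4.6392810887647765e-05 [0.677  0.1381] [0.677  0.1381]
relay [0.4623 0.1476 0.0433] 0.00092561522666201 [0.4625 0.1469] [0.4622 0.1483]
reel [0.566  0.1429 0.0416] 0.00022699478729212196 [0.5661 0.1427] [0.5658 0.1432]
long scene [ 0.5449 -0.2913] [0.0674 0.199  0.0669 0.2028] [  88.8782    0.5414  -87.8312 -179.3104]
short scene [0.55   0.2961] [0.0736 0.1412 0.0741 0.1434] [ 79.4816 -10.1996 -98.7999 169.6036]
long side [ 0.5436 -0.2895] [0.0626 0.1972 0.0673 0.2012] [ -91.5279 -179.0892   92.0004   -0.4336]
short side [0.5484 0.2974] [0.0712 0.1431 0.0694 0.1444] [-101.0767  169.8954   79.9877   -9.3742]
relay scene [0.4625 0.1469] [0.0312 0.0345 0.03   0.0358] [  85.1199    1.4159  -92.7305 -176.736 ]
sink scene [ 0.5688 -0.1379] [0.0355 0.0425 0.0355 0.0424] [  63.6927  -24.3443 -116.402   155.6444]
```

```bash
cat >> h.py <<'E'
from scipy.spatial.transform import Rotation as Rot
def ori(deg):
    c,s=np.cos(np.radians(deg)),np.sin(np.radians(deg))
    return Rot.from_matrix(np.array([[0,c,s],[0,s,-c],[-1,0,0]])).as_quat()
def wsnap(name):
    p=np.array(arm.read_tool_pos()); R=Rot.from_quat(arm.read_eef_rot()).as_matrix()
    im=snapshot("wrist"); cv2.imwrite(f"pics/{name}.png",im); np.savez(f"pics/{name}.npz",p=p,R=R)
    return im
def wonz(name,uv,z):
    f=np.load(f"pics/{name}.npz"); c=camera_info("wrist"); T=np.array(c["T_tool_cam"])
    d=f["R"]@T[:3,:3]@np.array([(uv[0]-c["cx"])/c["fx"],(uv[1]-c["cy"])/c["fy"],1])
    o=f["R"]@T[:3,3]+f["p"]; return (o+d*(z-o[2])/d[2])[:2]
E
python3 - <<'E'
from h import *
np.set_printoptions(precision=3,suppress=True)
print(Rot.from_quat(arm.read_eef_rot()).as_matrix())
for d in (90,-90): 
  for y in (-.2,.2):print(d,y,arm.ik([.52,y,.33],ori(d)))
t=arm.read_time()
for d in (90,-90):
  q=arm.ik([.52,-.2,.33],ori(d))
  if q is not None: break
arm.movep([.52,-.2,.33],ori(d)); wsnap("wl"); print(arm.read_time()-t)
t=arm.read_time()
arm.movep([.52,.2,.33],ori(d)); wsnap("wr"); print(arm.read_time()-t, arm.read_time(),d,np.array(arm.read_joint_positions()),arm.read_opening())
E
```

```text
[[-0.001  0.322 -0.947]
 [ 0.002 -0.947 -0.322]
 [-1.    -0.002  0.   ]]
90 -0.2 [ 0.817  0.543 -0.78   1.645  0.414  1.127  1.498]
90 0.2 [ 0.28   0.723 -1.24   1.64   0.706  1.301  0.486]
-90 -0.2 [ 0.358  0.444 -0.045  1.659  0.023  1.039 -1.265]
-90 0.2 [-0.116  0.475 -0.444  1.651  0.226  1.067 -2.198]
1.9333
1.5333999999999999 3.6167 90 [ 0.1    0.551 -0.807  1.644  0.432  1.134  0.747] 0.9991983377034168
```

View pics/wl.png

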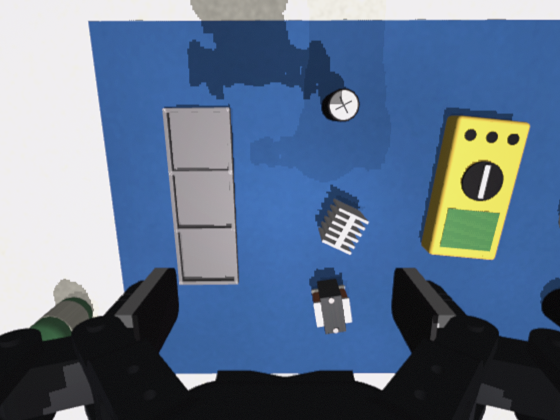

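View pics/wr.png

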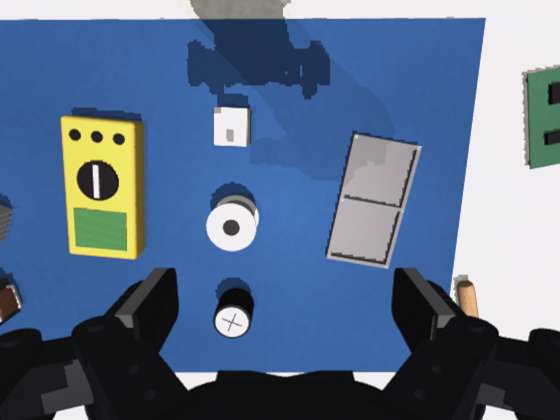

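wl: tall capacitor top (344,104), sink (347,226), transformer (332,305), long tray (164,108)-(238,283). wr: relay (232,126), squat capacitor (232,321), reel (231,227), short tray (354,133)-(387,267). I'll zoom for the yaws.

```bash
python3 - <<'E'
import cv2
a=cv2.imread("pics/wl.png"); b=cv2.imread("pics/wr.png")
cv2.imwrite("pics/z1.png",cv2.resize(a[190:340,290:390],None,fx=4,fy=4,interpolation=cv2.INTER_CUBIC))
c=cv2.resize(b[95:155,200:260],None,fx=5,fy=5,interpolation=cv2.INTER_CUBIC);d=cv2.resize(b[285:345,200:260],None,fx=5,fy=5,interpolation=cv2.INTER_CUBIC)
cv2.imwrite("pics/z2.png",cv2.hconcat([c,d]))
E
```

```text
(no output)
```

View pics/z1.png

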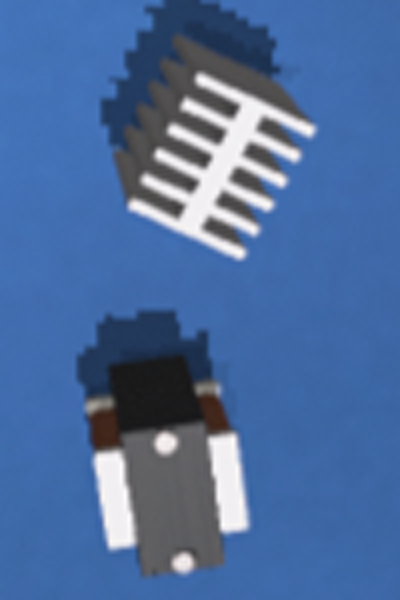

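View pics/z2.png

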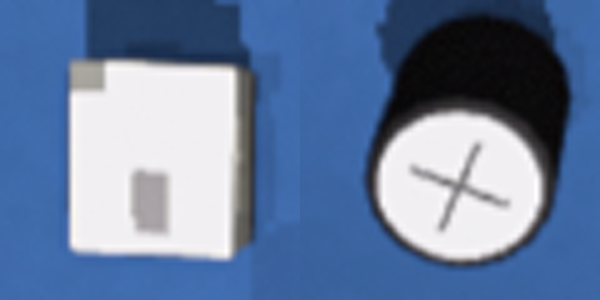

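```bash
python3 - <<'E'
from h import *
np.set_printoptions(precision=4,suppress=True)
f=lambda p,s,o:((np.array(p)+.5)/s-.5+np.array(o))
Z=lambda *p:f(p,4,(290,190)); Y=lambda *p:f(p,5,(200,95))
for nm,v,cs,z in [("trans","wl",[Z(120,434),Z(206,422),Z(224,562),Z(142,576)],.044),("sink","wl",[Z(198,74),Z(316,130),Z(244,258),Z(132,202)],.046),("relay","wr",[Y(70,62),Y(238,66),Y(235,258),Y(70,250)],.044),
 ("long","wl",[(164,108),(229,107),(238,283),(180,284)],.01),("short","wr",[(354,133),(420,147),(387,267),(328,257)],.01)]:
    P=np.array([wonz(v,c,z) for c in cs]); E=np.roll(P,-1,0)-P
    print(nm,P.mean(0),np.linalg.norm(E,axis=1),np.degrees(np.arctan2(E[:,1],E[:,0])))
print("squat",wonz("wr",f((161,187),5,(200,285)),.042),"tall",wonz("wl",(344,104),.06),"reel",wonz("wr",(231,227),.042))
E
```

```text
trans [ 0.6676 -0.1486] [0.0238 0.0443 0.0235 0.0453] [  98.7266    8.8238  -79.002  -170.7439]
sink [ 0.5694 -0.1393] [0.0344 0.0392 0.0339 0.0381] [  64.2033  -25.6465 -117.6593  155.1946]
relay [0.4648 0.1447] [0.0321 0.0362 0.0324 0.0354] [ 88.5263  -2.6755 -92.8937 176.8408]
long [ 0.5455 -0.2935] [0.0681 0.2014 0.0693 0.2018] [  90.7055    0.5757  -89.021  -179.7847]
short [0.5504 0.2946] [0.0731 0.1417 0.071  0.1435] [  78.2497  -10.3055 -100.3651  170.55  ]
squat [0.6797 0.1369] tall [ 0.4431 -0.148 ] reel [0.5671 0.1408]
```

```bash
cat >> h.py <<'E'
def best(p,d):
    q0=np.array(arm.read_joint_positions()); c=[]
    for dd in (d,d+180):
        q=arm.ik(list(p),ori(dd))
        if q is not None: c.append((np.abs(np.array(q)-q0).max()+ (10 if abs(q[6])>2.6 else 0),dd))
    return min(c)[1]
def st(tag):
    print(tag,"t=%.1f open=%.3f"%(arm.read_time(),arm.read_opening()),"F",np.round(arm.read_ft_force(),1),"tcp",np.round(arm.read_tool_pos(),4))
LONG=(np.array([.545,-.292]),0.); SHORT=(np.array([.5495,.296]),-10.2)
def cell(tray,off):
    c,y=tray; a=np.radians(y); return c+off*np.array([np.cos(a),np.sin(a)]),y+90
def pick(xy,phi,h=.080,effort=40,zt=.2):
    d=best([*xy,zt],phi); o=ori(d)
    arm.movep([*xy,zt],o); arm.line_to([*xy,h],.15); arm.move_gripper(0.,effort); st("gripped")
    arm.line_to([*xy,zt],.15); st("lifted")
def place(xy,phi,h=.080,zt=.2):
    d=best([*xy,zt],phi); o=ori(d)
    arm.movep([*xy,zt],o); st("over"); arm.line_to([*xy,h+.015],.15); arm.line_to([*xy,h+.0035],.04); st("down")
    arm.move_gripper(.9); arm.line_to([*xy,zt],.15); st("released")
E
python3 - <<'E'
from h import *
pick([.678,.1375],90)
wsnap("g1"); cv2.imwrite("pics/g1s.png",snapshot("scene"))
E
```

```text
gripped t=5.9 open=0.501 F [0.2 0.1 3.7] tcp [0.6785 0.1377 0.081 ]
lifted t=6.8 open=0.501 F [ 0.6 -0.5 -0.8] tcp [0.6774 0.137  0.1986]
```

View pics/g1.png

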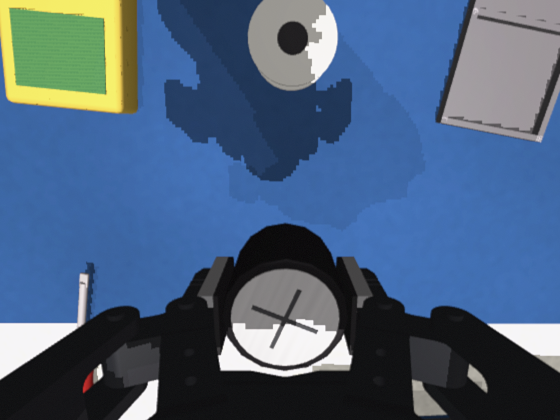

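The squat capacitor is held (opening 0.50, weight 0.8 N). Next I'll place it.

```bash
python3 - <<'E'
from h import *
xy,p=cell(LONG,.066); place(xy,p)
wsnap("p1")
pick([.569,-.1385],-25.5); wsnap("g2")
E
```

```text
over t=8.6 open=0.502 F [-0.   0.8 -0.6] tcp [ 0.6119 -0.2895  0.2003]
down t=9.8 open=0.507 F [ 0.7 -0.8  1.9] tcp [ 0.6114 -0.2923  0.084 ]
released t=11.2 open=0.901 F [ 0.3 -0.   0.2] tcp [ 0.6103 -0.292   0.1988]
gripped t=13.3 open=0.463 F [-0.1  0.6  4.7] tcp [ 0.5695 -0.1385  0.0809]
lifted t=14.3 open=0.466 F [ 0.4  0.  -0.7] tcp [ 0.5683 -0.1388  0.1989]
```

View pics/p1.png

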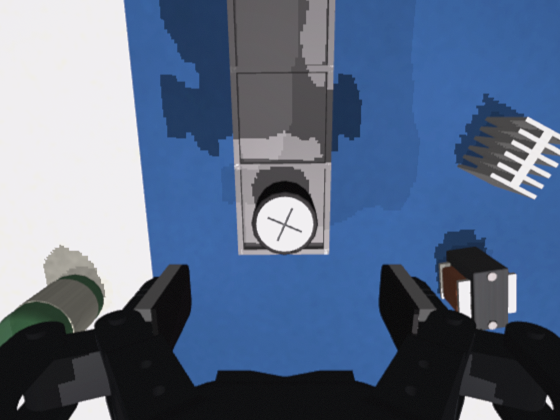

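View pics/g2.png

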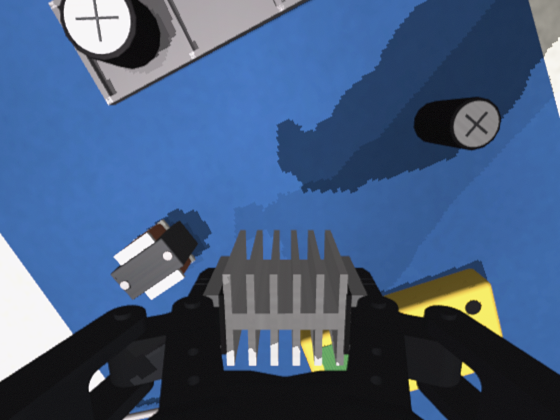

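The squat capacitor stands inside its compartment (285,225), and the sink is held squarely by its outer fins. I'll continue with the middle cell, then the relay.

```bash
python3 - <<'E'
from h import *
xy,p=cell(LONG,0); place(xy,p)
wsnap("p2")
pick([.4637,.146],90); wsnap("g3")
E
```

```text
over t=15.0 open=0.464 F [ 0.3  0.5 -1.3] tcp [ 0.5447 -0.2915  0.1992]
down t=16.3 open=0.461 F [-0.1 -0.8  1. ] tcp [ 0.5455 -0.2923  0.0839]
released t=17.7 open=0.899 F [ 0.  -0.2  1.1] tcp [ 0.5443 -0.292   0.199 ]
gripped t=20.8 open=0.372 F [0.4 0.6 5.1] tcp [0.4641 0.1461 0.0807]
lifted t=21.7 open=0.370 F [-1.   0.1 -0.5] tcp [0.4632 0.1456 0.1992]
```

View pics/p2.png

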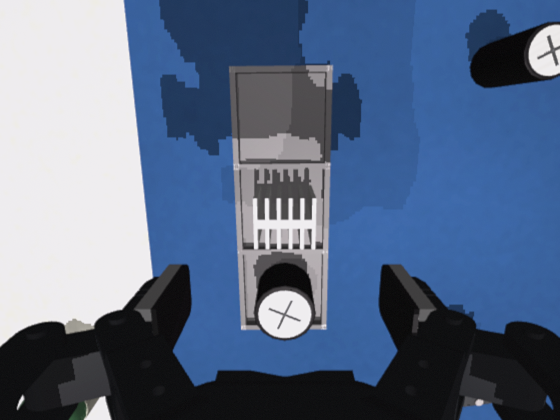

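View pics/g3.png

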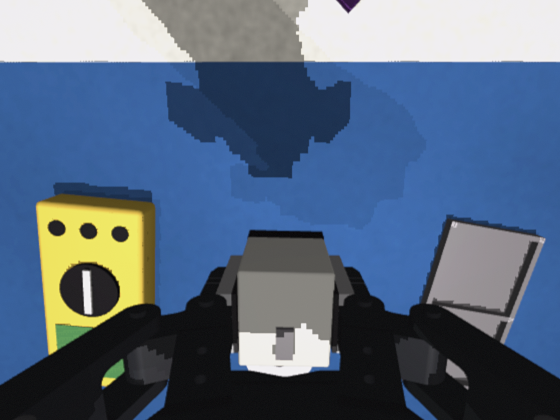

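The sink is in the middle cell (285,222), and the white relay is held. Next come placing the relay and picking the transformer. The transformer is heavier, so I'll grip it harder.

```bash
python3 - <<'E'
from h import *
xy,p=cell(LONG,-.066); place(xy,p)
wsnap("p3")
pick([.669,-.1485],9,effort=60); wsnap("g4")
E
```

```text
over t=23.4 open=0.373 F [ 0.1  0.1 -1.4] tcp [ 0.4798 -0.29    0.2003]
down t=24.7 open=0.374 F [ 0.7 -0.6  0.8] tcp [ 0.4792 -0.2922  0.0837]
released t=26.1 open=0.898 F [ 0.1 -0.4 -0.7] tcp [ 0.4783 -0.292   0.1992]
gripped t=28.7 open=0.527 F [-1.   0.5  5.2] tcp [ 0.6695 -0.1487  0.0813]
lifted t=29.7 open=0.532 F [ 0.5 -0.4 -3.2] tcp [ 0.668  -0.1485  0.1984]
```

View pics/p3.png

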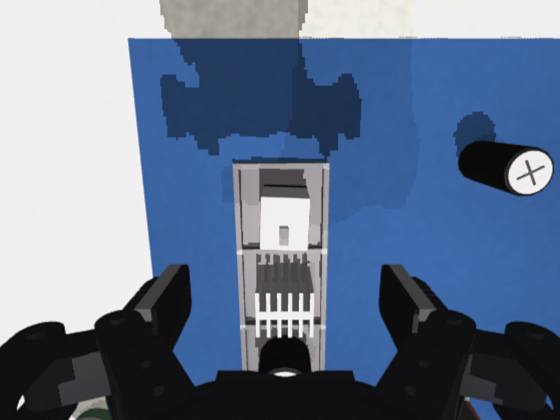

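View pics/g4.png

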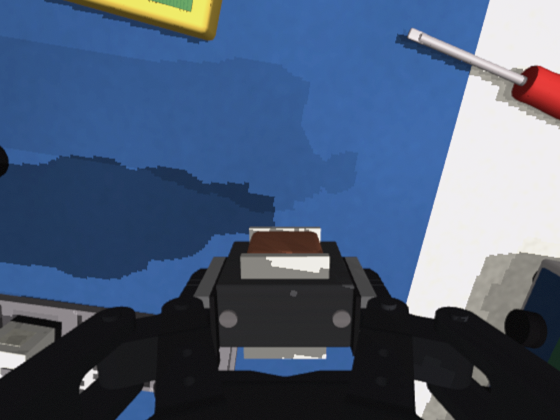

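The relay stands in the third cell (285,220), and the transformer is held square (3.2 N). I'll place it, then do the tall capacitor.

```bash
python3 - <<'E'
from h import *
xy,p=cell(SHORT,.035); place(xy,p)
wsnap("p4")
pick([.443,-.147],90,h=.092,zt=.22); wsnap("g5")
E
```

```text
over t=31.4 open=0.535 F [-0.2 -0.4 -3.4] tcp [0.5855 0.2872 0.1996]
down t=32.7 open=0.527 F [0.6 0.7 1.8] tcp [0.5846 0.2902 0.0844]
released t=34.0 open=0.901 F [ 0.6 -0.8 -0.7] tcp [0.5835 0.2892 0.199 ]
gripped t=37.2 open=0.343 F [ 0.1 -0.6  5.8] tcp [ 0.4432 -0.1472  0.0925]
lifted t=38.2 open=0.340 F [-0.2 -0.2 -1.3] tcp [ 0.4423 -0.1471  0.2192]
```

View pics/p4.png

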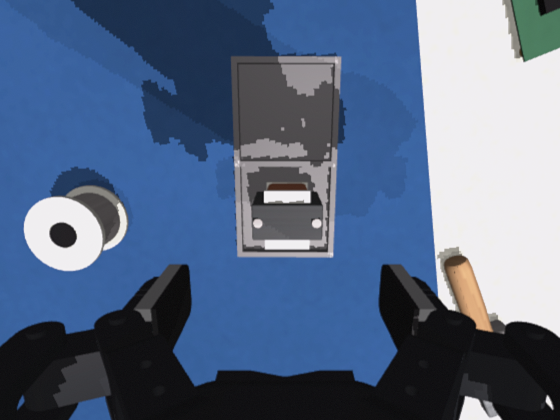

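View pics/g5.png

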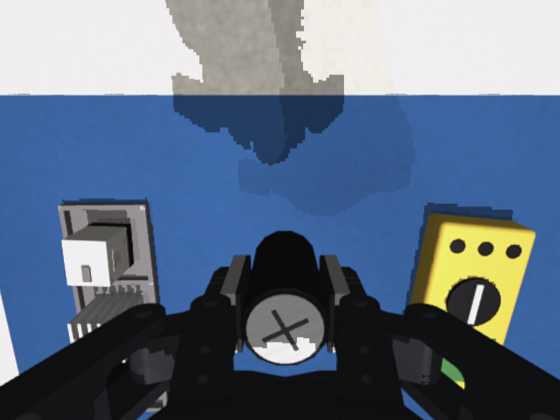

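The transformer sits flat in its cell (287,220), and the tall capacitor is held upright. I'll place it, then check from all the views.

```bash
python3 - <<'E'
from h import *
xy,p=cell(SHORT,-.035); place(xy,p,h=.092,zt=.22)
wsnap("p5")
arm.move_j([1.216, 0.615, -0.013, 1.423, 0.008, 1.103, -0.04]); st("home")
a=snapshot("scene");b=snapshot("side")
k=lambda im,y,x,h,w:cv2.resize(im[y:y+h,x:x+w],(400,300),interpolation=cv2.INTER_CUBIC)
cv2.imwrite("pics/fin.png",cv2.vconcat([cv2.hconcat([k(a,235,90,120,160),k(a,120,310,120,160)]),cv2.hconcat([k(b,90,270,120,160),k(b,240,60,120,160)])]))
cv2.imwrite("pics/finsc.png",a)
E
```

```text
over t=40.0 open=0.341 F [0.1 0.6 0.1] tcp [0.516  0.3003 0.2196]
down t=41.3 open=0.345 F [ 0.4 -1.   0.7] tcp [0.5153 0.3023 0.0956]
released t=42.8 open=0.899 F [ 0.5 -0.6 -0. ] tcp [0.5147 0.3016 0.219 ]
home t=46.2 open=0.900 F [-0.6  0.8  0.6] tcp [ 0.2111 -0.6149  0.3038]
```

View pics/fin.png

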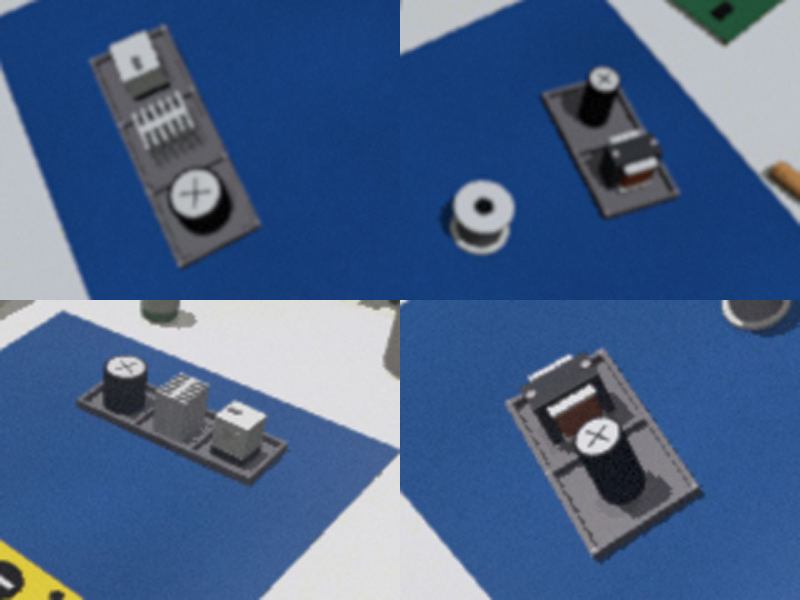

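View pics/p5.png

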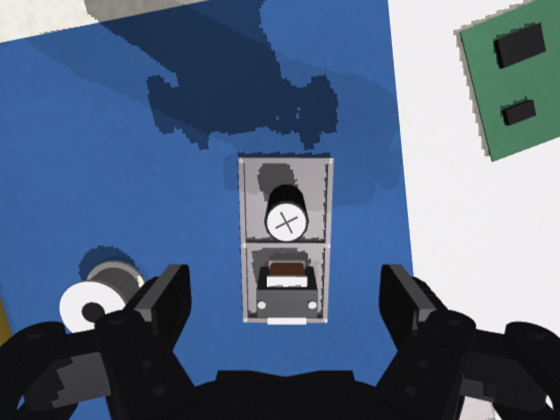

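View pics/finsc.png

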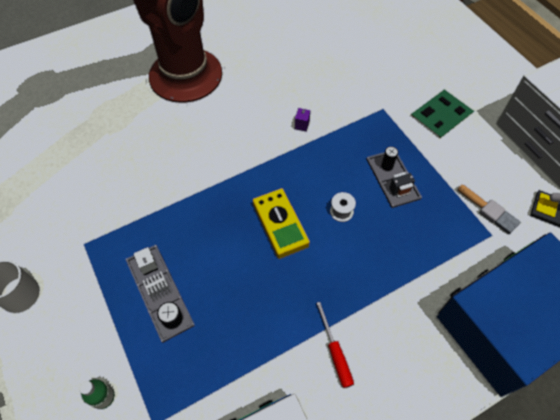

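All five stand in their own cells. The multimeter (280,222), reel (343,206) and purple box (302,119) show at unchanged pixels. Before handing in, I'll check the positions and top heights numerically.

```bash
python3 - <<'E'
from h import *
np.set_printoptions(precision=4,suppress=True)
f=lambda p,o:((np.array(p)+.5)/2.5-.5+np.array(o))
for n,a,b,T,off,h in [("relay",f((135,57),(90,235)),f((242,116),(270,90)),LONG,-.066,.047),("sink",f((163,118),(90,235)),f((182,86),(270,90)),LONG,0,.049),("squat",f((196,193),(90,235)),f((126,67),(270,90)),LONG,.066,.045),
 ("tall",f((204,80),(310,120)),f((199,136),(60,240)),SHORT,-.035,.063),("trans",f((235,151),(310,120)),f((162,84),(60,240)),SHORT,.035,.047)]:
    p,e=tri(a,b); c,_=cell(T,off); print(n,"dxy mm",(p[:2]-c)*1000,"dz mm",(p[2]-h)*1000,"gap",e*1000)
d=cv2.absdiff(cv2.imread("pics/scene0.png"),cv2.imread("pics/finsc.png"))
print("meter/reel/purple diff",d[185:260,250:310].mean(),d[190:222,328:358].mean(),d[105:132,290:315].mean(),"bg",d[60:100,300:400].mean())
ticket.finish_job(); print(arm.read_time())
E
```

```text
relay dxy mm [-0.5139  1.2122] dz mm -2.1088257098038214 gap 0.1592830615934964
sink dxy mm [-1.1338  2.6995] dz mm 2.3546994120831473 gap 2.089493845987596
squat dxy mm [-0.0431  1.6846] dz mm -0.30112973027242307 gap 1.1103164756704957
tall dxy mm [-0.1328  1.2867] dz mm -0.42338558078469646 gap 0.04932744687900402
trans dxy mm [-0.8353  2.9702] dz mm -4.524817966993291 gap 1.4465063951146397
meter/reel/purple diff 1.0663703703703704 1.1298611111111112 1.1565432098765431 bg 1.1728333333333334
the job is handed in; nothing more can be done
the job is handed in; nothing more can be done
```

I placed all five parts in their trays and handed the job in at about 46 s, well under the 128 s limit. No verdict is reported.

- **Long tray:** relay, heat sink and squat capacitor, one per compartment.
- **Short tray:** tall capacitor and transformer, one per compartment.

**Final checks:**
- **Position:** two-view triangulation put every part within about 3 mm of its compartment centre.
- **Height:** the tops of the relay, heat sink and both capacitors came out within 2.5 mm of their expected height.
- **Disagreement:** the transformer's top read 4.5 mm low. I put this down to a hand-picked pixel on a half-hidden top. The same reading was 8 mm low when it stood on the bench, and in the wrist and scene views it looks upright and flat.
- **Left alone:** the multimeter, solder reel and purple look-alike did not move; image differences there were no more than background noise.
- **Forces:** the wrist force readings I took while gripping and placing stayed under 6 N. I did not monitor them continuously.

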